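Unbolt the second door of the turbo test guard

ROBOT

A 6-joint arm with a two-finger parallel gripper is mounted at the origin on the work surface. World frame = base frame: x ahead of the robot, y to its left, z up, the work surface at z = 0. Lengths are in mm, angles in rad, forces in N, time in s.
With the tool pointing down it reaches from about 350 to 875 mm from the base axis. Payload 4.2 kg.
Tool frame: the origin (TCP) lies between the finger pads; the fingertips stand 17 mm ahead of it and the grasp point (between the pads) lies 2 mm behind it; z points along the fingers, y is the line along which they close (so a half turn about z gives the same grasp; the last joint's range is limited). The gripper opens to 85 mm and grips with 20 to 120 N. Pads are 22 mm wide; open, the fingers measure 114 mm over their backs; the gripper's body (76 mm by 85 mm) begins 54 mm behind the grasp point. The pads swing forward as they close: fully open they stand 13 mm farther back than shut.
Start: joints at [1.482, 0.385, 0.008, 0, -1.194, -0.259], TCP at [212.986, 587.568, 213.812] pointing down, gripper open.
Joint ranges: [-3.14, 3.14], [-1.21, 2.06], [-1.07, 1.41], [-3.16, 2.05], [-2.99, -0.16], [-3.1, 3.1]. Speed limits (rad/s): [2.79, 2.79, 3.14, 3.14, 3.14, 3.14].

INTERFACE

Orientations are given as a unit quaternion [x, y, z, w].
In Python, from bench import arm gives the robot as it stands.
- The arm moves only by the tool jog_arm, called after "Call:" by a JSON object that holds its "api" and its "payload", one argument or row to a line. Schema: {"type":"object","properties":{"rows":{"type":"array","items":{"type":"number"},"minItems":6,"maxItems":60},"finger_gap":{"type":"number"},"only":{"type":"string"},"quiet":{"type":"boolean"},"lines":{"type":"string"}},"required":["rows"],"additionalProperties":false}. rows is one flat list of numbers that holds 1 to 10 rows one after another, with no inner brackets; each row has 6 numbers: dx, dy, dz in mm, then a rotation vector rx, ry, rz in rad; each row is the pose to reach, as a shift and turn from the pose commanded when the call began, along the tool's axes at that moment; what a row does not reach only later rows make up. A row lasts 1/10 s, in which the tool goes at most 50 mm and 0.15 rad, less where a joint would pass 70% of its speed; a pose out of reach is approached as far as the arm can. finger_gap is the finger opening in mm, set as the call begins (left out keeps the last). The fingers move at their own pace and stop on an object; the grip force is fixed at half the most. Time passes only in rows, so rows that do not move let the fingers close. The tool returns the time, the measured TCP pose, the force, the opening and the grip force at its end. only (a regular expression) keeps the lines of the reply that match it, lines (a string "A,B") keeps lines A to B, and quiet returns only ok. Input that does not fit is refused with a message, and nothing moves.
- arm.read_state(): the state, without advancing time (a new reading comes with each control period).
- arm.get_image(name): name is "side" or "top"; returns the picture (384x512x3 uint8, blue, green, red); there is no depth.
- arm.get_calibration(name): a dict with "K" (3x3 intrinsics, pixels), "D" ([k1, k2, p1, p2, k3] as OpenCV has them; the pictures are not rectified), "rvec" (rotation vector, rad) and "tvec" (3), from world to camera coordinates, as OpenCV has them. Camera axes: x right, y down, z forward; pixel columns grow to the right and rows downward; lengths in mm; the calibration is good to about 2 mm. A picture is of the moment at which its call begins. get_calibration takes no time and is no camera call.
- arm.job_done(): hands the job in; it is judged then, once.
The state is a dict: "clock": time; "joints": joint angles; "joint_vel": joint speeds; "joint_efforts": joint torques, N m; "position": TCP position; "ee_rot": TCP orientation; "contact_force": force on the tool from outside, world axes, zero at the start; "wrist_torque": the same for the moment, N m; "gripper_width": finger opening in mm; "grasp_force": force on a finger pad.
Only numpy, scipy, OpenCV 4.12 (cv2) and the standard library are available. Lean on these libraries where they do the work, as an engineer would, in place of code of your own. Each camera call takes 0.05 s, during which the arm holds its last target. There are 200 camera calls.

TASK

The guard round the turbo on the bench has a pair of doors: first swing the active door (the one whose hood overlaps the other door) wide open, to about a right angle, and leave it open. Then pull the flush bolt of the passive door all the way up, so that this door is free, and let go.

Things in the scene. Friction and masses are not known exactly. Their poses are not given: they have to be found in the camera images.
- active_pull (a point): On the axis of the active door's pull: upright steel bar, 10 mm thick, free upper end 195 mm above the bench, stem to the door at 115 mm; this point is at 172 mm. Axes turn with the door: +x through it into the guard, +y along it to its hinge, +z up. Door face 40 mm away in +x; vertical hinge axis 47 mm in +x and 125 mm in +y. Passive door has a like bar, 60 mm from its hinge: leave it.
- active_door (a joint): Opening of the active (robot's left) door, rad: 0 shut, 1.57 square, stop 1.75; may start a crack ajar. Swings towards the robot, clockwise from above, light friction 0.12 N m, stays put. Both doors: blue, 175 wide, 14 thick, tops 200 mm up. Its sheet hood starts 28 mm from the pull in -y, runs to 105 mm, z 128 to 203 mm, and covers the bolt knob from above and in front while shut.
- bolt_knob (a point): Middle of the flush bolt's knob, an upright steel cylinder 22 mm across, 30 mm tall, at 173 mm above the bench when home. It stands in the passive door's plane in a notch of its top corner: 30 mm to the meeting edge, 50 mm to the notch's wall, notch floor 125 mm above the bench. +x into the guard, +y along the doors to the active hinge. Nothing taller within 70 mm in x.
- bolt (a joint): Lift of the bolt, m: about 0 home (pin in the sill, passive door held), 0.035 fully up. Slides straight up, needs about 6 N, stays where it is left. The guard behind the doors is open on top.

How it is judged (in metres and radians):
On the way, in this order (a step that is already met when the one before it is completed fails the run):
1. the active door is swung open past 1.05 rad (60 degrees) while the bolt is still home (under 10 mm) (value of joint active_door above 1.05 rad and value of joint bolt below 0.01 m), for 0.1 s.
2. the bolt is then drawn up by more than 22 mm (value of joint active_door above 1.05 rad and value of joint bolt above 0.022 m), for 0.2 s.
At the end, for the whole second after the job is handed in: The active door stands open by more than 1.05 rad (60 degrees) and at rest, and the bolt stays up by more than 22 mm of its 35 mm travel (all of step 2 and velocity of joint active_door between -0.05 and 0.05 rad/s); the robot touches nothing.
It also fails if it takes over 45 s, if anything falls off the work surface, if the arm or the gripper's body presses on something with over 40 N, if the wrist force passes 120 N, or if a joint passes its speed limit or range.

## Working session

There is one attempt and no reset: what is moved stays moved. The work goes in short steps, Python scripts to look and compute and a tool call to move; the robot and the scene stay as the last step left them, time stands still between calls to the robot, and variables do not carry over. Pictures are saved under pics/ and viewed, at most 10 in all, crops included, and the job is handed in when it is done.

```bash
ls; mkdir -p pics
```

Run:
```python
from bench import arm
import cv2
for n in("side","top"):
    cv2.imwrite(f"pics/{n}0.png",arm.get_image(n)); c=arm.get_calibration(n); print(n,c)
print(arm.read_state())
```

```text
bench.py
pics
side {'K': array([[366.32106625,   0.        , 257.64015719],
       [  0.        , 366.32106625, 194.0229531 ],
       [  0.        ,   0.        ,   1.        ]]), 'D': array([-0.05922478,  0.        ,  0.        ,  0.        ,  0.        ]), 'rvec': array([ 2.0616687 ,  0.77330224, -0.42734473]), 'tvec': array([-467.66506942,  -75.10614603,  987.93248064])}
top {'K': array([[355.18038712,   0.        , 258.06621655],
       [  0.        , 355.18038712, 196.10879021],
       [  0.        ,   0.        ,   1.        ]]), 'D': array([-0.02159658,  0.        ,  0.        ,  0.        ,  0.        ]), 'rvec': array([ 2.15023741, -2.18366494,  0.12211321]), 'tvec': array([ 76.04821764, 574.63092984, 702.18668301])}
{'clock': 0.1, 'joints': array([ 1.48159918e+00,  3.85488621e-01,  6.76878693e-03, -4.35481410e-04,
       -1.19403384e+00, -2.58608654e-01]), 'joint_vel': array([-7.42379046e-04, -1.29820310e-03,  3.93625963e-03,  8.65979531e-04,
       -4.45531334e-06, -5.18690427e-04]), 'joint_efforts': array([-5.04919080e-04, -3.93315697e+01,  1.88929224e+01,  4.19789493e+00,
       -2.58510707e-03,  5.84619329e-06]), 'position': array([212.81248985, 587.05386839, 212.82800922]), 'ee_rot': array([ 9.84902570e-01, -1.73106697e-01, -1.18864228e-04,  9.92287146e-04]), 'contact_force': array([-0.24370872, -0.50111381,  0.32077221]), 'wrist_torque': array([ 0.01940594, -0.00292183, -0.0128832 ]), 'grasp_force': 0.0, 'gripper_width': 84.91323890756051}
```

View pics/side0.png

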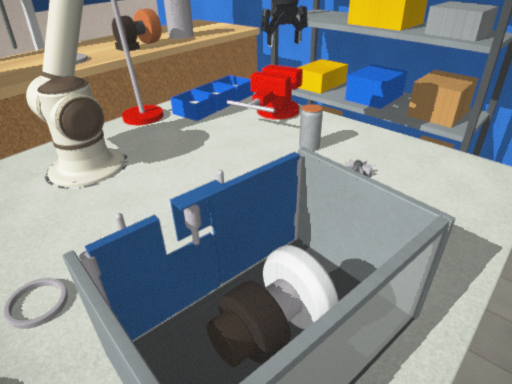

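View pics/top0.png

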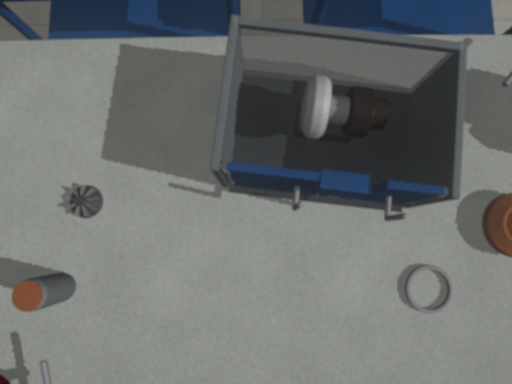

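The side view, from behind the guard, shows pull tips at about (221,173) for the active door and (121,216) for the passive one, with the knob near (193,218). The top view shows the pulls near (297,193) and (389,205), and the hood at (345,181). I'll zoom in on both.

Run:
```python
import cv2,numpy as np
t=cv2.imread("pics/top0.png")[150:230,205:475]; s=cv2.imread("pics/side0.png")[140:290,60:320]
t=cv2.resize(t,None,fx=2.9,fy=2.9,interpolation=cv2.INTER_CUBIC); s=cv2.resize(s[:, :],None,fx=2.3,fy=2.3,interpolation=cv2.INTER_CUBIC)
o=np.zeros((t.shape[0]+s.shape[0],800,3),np.uint8);o[:t.shape[0],:t.shape[1]]=t;o[t.shape[0]:,:s.shape[1]]=s
print(o.shape,t.shape);cv2.imwrite("pics/z0.png",o)
```

```text
(577, 800, 3) (232, 783, 3)
```

View pics/z0.png

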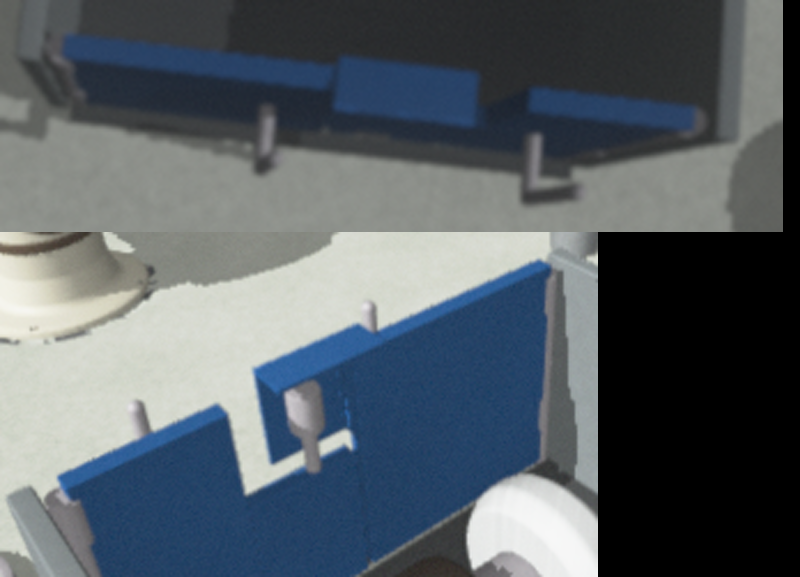

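Create h.py:
```python
import numpy as np,cv2
from bench import arm
def ray(n,uv):
    c=arm.get_calibration(n);R=cv2.Rodrigues(c["rvec"])[0]
    p=cv2.undistortPoints(np.array([[uv]],float),c["K"],c["D"])[0,0]
    return -R.T@c["tvec"],R.T@np.array([p[0],p[1],1])
def onz(n,uv,z):
    o,d=ray(n,uv);return (o+d*(z-o[2])/d[2]).round(1)
def proj(n,P):
    c=arm.get_calibration(n);return cv2.projectPoints(np.array(P,float).reshape(-1,3),c["rvec"],c["tvec"],c["K"],c["D"])[0][:,0].round(1)
def cross(a,b):
    (o,d),(p,e)=ray("side",a),ray("top",b)
    t=np.linalg.lstsq(np.c_[d,-e],p-o,rcond=None)[0];A=o+d*t[0];B=p+e*t[1]
    return ((A+B)/2).round(1),np.linalg.norm(A-B).round(1)
```

Run:
```python
from h import *
print(ray("top",(256,192)),ray("side",(256,192))[0])
S=lambda u,v:(60+u/2.3,140+(v-232)/2.3); T=lambda u,v:(205+u/2.9,150+v/2.9)
print("active tip",onz("side",S(369,306),195),onz("top",T(267,108),195),onz("top",T(263,168),195))
print("pass tip",onz("side",S(138,406),195),onz("top",T(533,137),195),onz("top",T(527,198),195))
print("door tops side: act hinge end, start; pass",[onz("side",S(*p),z) for p,z in (((549,263),200),((382,338),200),((255,370),203),((365,326),203),((222,407),200),((60,480),200))])
print("door top view",[onz("top",T(*p),z) for p,z in (((62,38),200),((332,66),200),((340,58),203),((478,72),203),((530,90),200),((697,106),200))])
print("knob top",onz("side",S(303,388),188),"stem/knob bottom",onz("side",S(306,432),158))
```

```text
(array([495.9602874 ,  70.40753193, 760.33962642]), array([ 0.12035713,  0.00123421, -0.99281433])) [ 924.5829479  -327.28980161  488.25187645]
active tip [552.  -1. 195.] [571.2   5.  195. ] [537.9   8.1 195. ]
pass tip [ 530.8 -165.3  195. ] [ 552.8 -142.1  195. ] [ 519.1 -136.9  195. ]
door tops side: act hinge end, start; pass [array([614.1, 119.6, 200. ]), array([593.1, -28.4, 200. ]), array([ 563.8, -104.7,  203. ]), array([578.3, -28.7, 203. ]), array([ 575.1, -137. ,  200. ]), array([ 562.1, -228.4,  200. ])]
door top view [array([611.3, 117.9, 200. ]), array([593.4, -30.9, 200. ]), array([597.2, -35. , 203. ]), array([ 588.3, -110.7,  203. ]), array([ 578.4, -140. ,  200. ]), array([ 568.1, -232.7,  200. ])]
knob top [582.5 -85.6 188. ] stem/knob bottom [585.2 -90.1 158. ]
```

Run:
```python
from h import *
S=lambda u,v:(60+u/2.3,140+(v-232)/2.3); T=lambda u,v:(205+u/2.9,150+v/2.9)
print(onz("top",T(575,188),195),onz("top",T(267,150),195))
# door line from tops (rear edge from top view): direction
A=np.array([611.3,117.9]);B=np.array([593.4,-30.9]);yd=(A-B)/np.linalg.norm(A-B);xd=np.array([yd[1],-yd[0]])
C=np.array([578.4,-140]);D=np.array([568.1,-232.7])
f=lambda d:np.degrees(np.arctan2(d[0],d[1]))
print(yd,xd,f(A-B),f(C-D),f(A-D))
for P in ([552,-1],[582.5,-85.6]):print(((np.array(P)-A)@xd,(np.array(P)-A)@yd))
im=cv2.imread("pics/top0.png")
p=proj("top",[[552,-3,195],[552,-3,115]]);print(p, proj("side",[[552,-3,195]]))
```

```text
[ 524.2 -163.9  195. ] [547.8   5.7 195. ]
[0.11943463 0.99284207] [ 0.99284207 -0.11943463] 6.859474622499062 6.340191745909883 7.02442695169741
(np.float64(-44.6747570009854), np.float64(-125.13139528872402))
(np.float64(-4.288904246962279), np.float64(-205.48307789295058))
[[302.4 199. ]
 [296.8 203.5]] [[219.5 172.7]]
```

Run:
```python
import cv2,numpy as np
t=cv2.imread("pics/top0.png"); s=cv2.imread("pics/side0.png")
z=lambda im,u,v,w,h:cv2.resize(im[v:v+h,u:u+w],None,fx=10,fy=10,interpolation=cv2.INTER_NEAREST)
o=np.zeros((600,800,3),np.uint8)
o[:300,:400]=z(t,285,178,40,30); o[:300,400:]=z(t,210,158,40,30)
o[300:,:400]=z(s,200,160,40,30); o[300:,400:]=z(s,175,200,40,30)
cv2.imwrite("pics/z1.png",o)
```

```text
(no output)
```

View pics/z1.png

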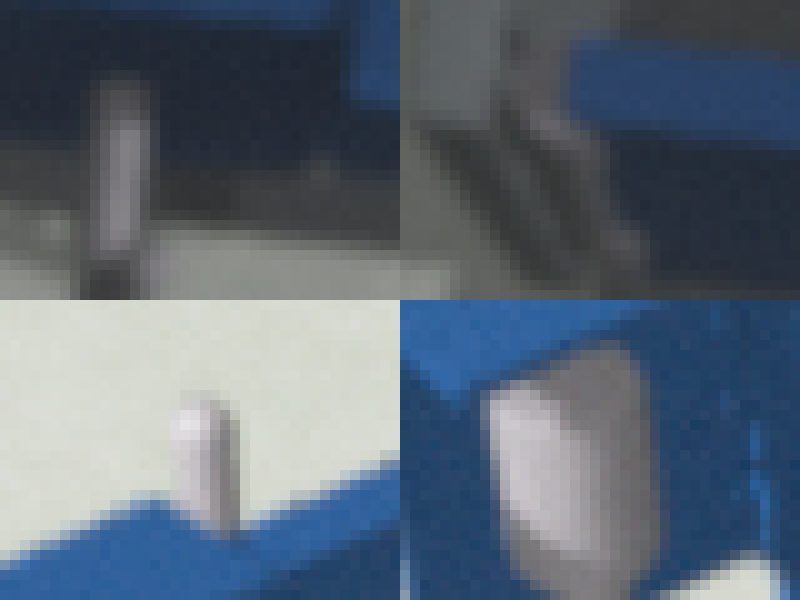

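Run:
```python
from h import *
print("tip side",onz("side",(219.7,170.2),195),onz("side",(219.7,171),195))
for x in (543,548,553):
  print(x,proj("top",[[x,-5,195],[x,-5,80],[x,-5,115],[x+40,-8,115]]).tolist(),proj("side",[[x,-5,195]]).tolist())
print("passive tip",onz("side",(119.5,214.5),195),onz("top",(403,214),195))
print("hinge front/rear corner",onz("top",(227,161.7),200),onz("top",(227.5,170),200))
print("side hinge end corners",onz("side",(298.5,153.2),200))
# knob: axis from side; centre & top
print("knob c",onz("side",(192.5,220),173))
```

```text
tip side [546.8   2.4 195. ] [548.5   0.7 195. ]
543 [[303.8, 204.6], [296.0, 209.7], [298.1, 208.4], [299.1, 186.6]] [[214.6, 171.3]]
548 [[303.7, 201.5], [295.9, 207.1], [298.0, 205.6], [299.0, 183.9]] [[216.8, 172.3]]
553 [[303.6, 198.4], [295.8, 204.5], [297.9, 202.9], [299.0, 181.2]] [[219.0, 173.4]]
passive tip [ 528.  -164.4  195. ] [ 525.5 -163.5  195. ]
hinge front/rear corner [613.6 116.9 200. ] [600.  116.2 200. ]
side hinge end corners [613.3 120.2 200. ]
knob c [588.3 -91.4 173. ]
```

Add to h.py:
```python
from scipy.spatial.transform import Rotation as Ro
def delta(P,yaw=None,ref=None):
    """tool-axes shift/turn; yaw = world angle (deg) of tool y, tool down"""
    s=arm.read_state();R=Ro.from_quat(s["ee_rot"]).as_matrix();p=s["position"]
    d=R.T@(np.array(P)-p);r=np.zeros(3)
    if yaw is not None:
        a=np.radians(yaw);y=np.array([np.cos(a),np.sin(a),0]);z=np.array([0,0,-1.]);x=np.cross(y,z)
        r=Ro.from_matrix(R.T@np.c_[x,y,z]).as_rotvec()
    print("p",p.round(1),"delta",d.round(1),r.round(3))
```

```bash
python3 -c "
from h import *
delta([213,587,290],-97); delta([547,0,290],-97);delta([547,0,172],-97)"
```

Call:
{"api": "jog_arm", "payload": {
  "rows": [0,0,-40,0,0,0,10,10,-70,0,0,-0.05,40,35,-76,0,0,-0.1,75,65,-76,0,0,-0.15,110,95,-76,0,0,-0.2,145,125,-76,0,0,-0.226,180,155,-76,0,0,-0.226,215,185,-76,0,0,-0.226,250,213,-76,0,0,-0.226,285,243,-76,0,0,-0.226],
  "finger_gap": 85
}}

```text
clock: 1.1
position: [398.4, 260.2, 289.6]
ee_rot: [0.998, -0.061, -0.0, 0.0]
contact_force: [0.0, 0.3, -0.0]
gripper_width: 85.0
grasp_force: 0.0
```

```bash
python3 -c "
from h import *
delta([547,0,290],-97)"
```

```text
p [398.4 260.2 289.6] delta [179.  240.3  -0.4] [0.    0.    0.001]
```

Call:
{"api": "jog_arm", "payload": {
  "rows": [27,36,0,0,0,0,54,72,0,0,0,0,81,108,0,0,0,0,108,144,0,0,0,0,135,180,0,0,0,0,160,215,0,0,0,0,172,232,0,0,0,0,179,240.5,0,0,0,0,179,240.5,0,0,0,0,179,240.5,0,0,0,0]
}}

```text
clock: 2.1
position: [546.2, 2.1, 289.6]
ee_rot: [0.998, -0.061, -0.0, -0.0]
contact_force: [-0.0, -0.8, -0.2]
gripper_width: 84.9
grasp_force: 0.0
```

Run:
```python
from h import *
delta([547,0,172],-97)
t=arm.get_image("top");s=arm.get_image("side")
cv2.imwrite("pics/t2.png",t);cv2.imwrite("pics/s2.png",s)
o=np.zeros((600,800,3),np.uint8)
o[:300]=cv2.resize(t[150:250,200:467],(800,300));o[300:,:600]=cv2.resize(s[90:240,60:360],(600,300));cv2.imwrite("pics/z2.png",o)
```

```text
p [546.2   2.1 289.6] delta [  1.1   2.  117.6] [-0.     0.001  0.001]
```

View pics/z2.png

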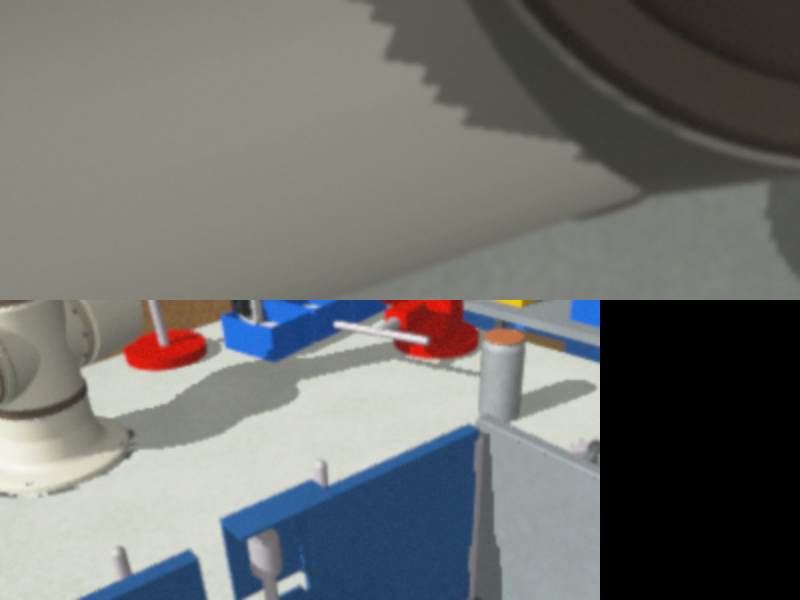

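The top view is hidden by the arm. In the side crop the pull tip shows at (320,462) and nothing lies in the way, so I'll go down and grip.

Call:
{"api": "jog_arm", "payload": {
  "rows": [0,0,30,0,0,0,0,0,60,0,0,0,0,0,85,0,0,0,0,0,105,0,0,0,0,0,117,0,0,0,0,0,117,0,0,0]
}}

```text
clock: 2.8
position: [545.4, 2.1, 171.5]
ee_rot: [0.998, -0.06, -0.002, 0.0]
contact_force: [-0.2, -1.3, 0.4]
gripper_width: 85.2
grasp_force: 0.0
```

Run:
```python
from h import *
s=arm.get_image("side")
cv2.imwrite("pics/z3.png",cv2.resize(s[90:240,120:320],(800,600)))
```

```text
(no output)
```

View pics/z3.png

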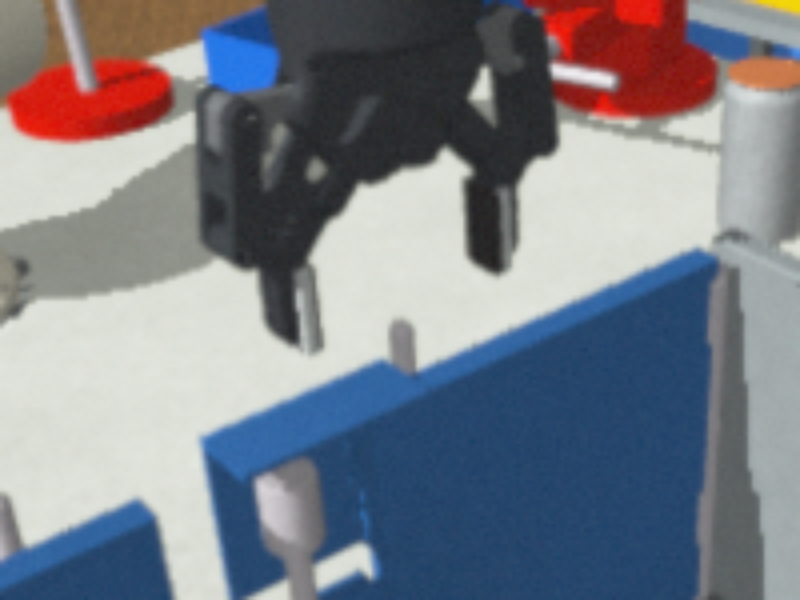

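Run:
```python
from h import *
print(proj("side",[[545,2,171.5],[545,2,168],[545,2,195]]),onz("side",(221.2,167.5),168),onz("side",(221.2,167.5),159))
print(arm.read_state()["position"])
```

```text
[[219.8 182.5]
 [220.  184.3]
 [218.7 169.9]] [507.2  40.9 168. ] [495.5  51.2 159. ]
[546.47628124   2.0302112  172.92408361]
```

Run:
```python
from h import *
print(proj("side",[[213,587.6,213.8],[213,587.6,210]]))
a=cv2.imread("pics/side0.png")[0:60,240:330];b=arm.get_image("side")
cv2.imwrite("pics/z4.png",np.hstack([cv2.resize(a,(400,267)),cv2.resize(b[100:200,160:310],(400,267))]))
y=np.array([-.12,-.993,0]);P=np.array([546.5,2,172.9])
for z in(168,200):print(z,proj("side",[[*(P+s*42*y)[:2],z] for s in(-1,1)]))
```

```text
[[283.3  54.5]
 [283.3  55.7]]
168 [[240.7 175.4]
 [199.  194.6]]
200 [[239.9 158.6]
 [196.7 177.1]]
```

View pics/z4.png

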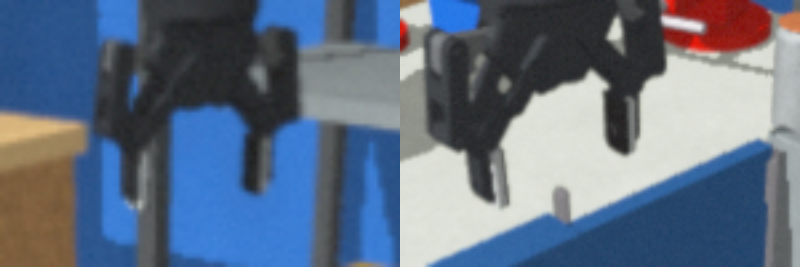

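The columns match, but the open fingertips show at about z = 200 rather than 168, level with the top of the bar. I'll go 25 mm lower and close.

Call:
{"api": "jog_arm", "payload": {
  "rows": [0,0,10,0,0,0,0,0,20,0,0,0,0,0,25,0,0,0,0,0,25,0,0,0]
}}

```text
clock: 3.3
position: [545.9, 1.3, 146.7]
ee_rot: [0.998, -0.061, -0.001, 0.0]
contact_force: [0.6, 0.1, 0.3]
gripper_width: 85.1
grasp_force: 0.0
```

Call:
{"api": "jog_arm", "payload": {
  "rows": [0,0,0,0,0,0,0,0,0,0,0,0,0,0,0,0,0,0,0,0,0,0,0,0,0,0,0,0,0,0,0,0,0,0,0,0,0,0,0,0,0,0,0,0,0,0,0,0],
  "finger_gap": 0
}}

```text
clock: 4.1
position: [547.0, 1.8, 148.1]
ee_rot: [0.998, -0.061, 0.001, -0.0]
contact_force: [0.3, 1.2, 1.1]
gripper_width: 7.6
grasp_force: 58.5
```

```bash
python3 - <<'E'
from h import *
s=arm.get_image("side")
cv2.imwrite("pics/z5.png",cv2.resize(s[90:240,120:320],(800,600)))
E
```

```text
(no output)
```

View pics/z5.png

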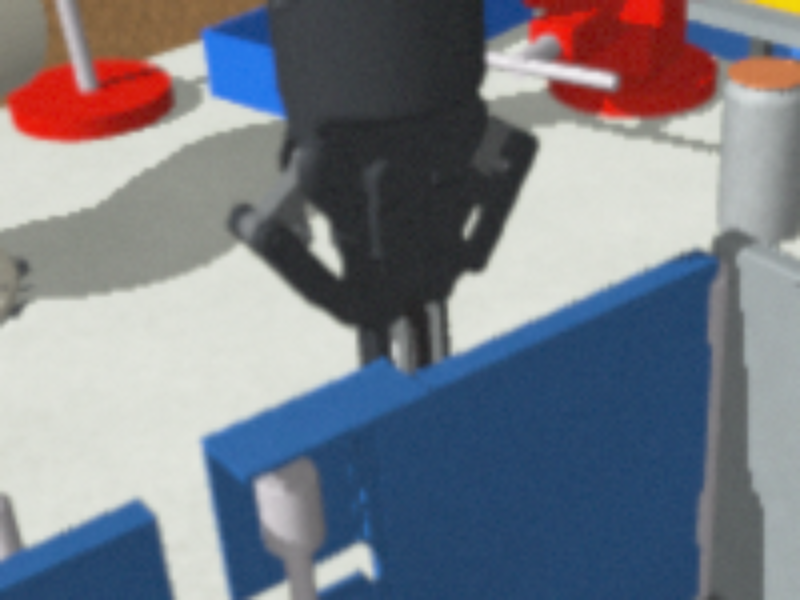

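The bar sits between the pads, which hold at 58 N. The tool axes match the door's, with the hinge at tool (47, -125), so I'll compute the arc.

```bash
python3 -c "
import numpy as np
for t in np.arange(.08,.81,.08):print(*np.round([47-47*np.cos(t)-125*np.sin(t),-125-47*np.sin(t)+125*np.cos(t)],1),0,0,0,round(t,2))"
```

```text
-9.8 -4.2 0 0 0 0.08
-19.3 -9.1 0 0 0 0.16
-28.4 -14.8 0 0 0 0.24
-36.9 -21.1 0 0 0 0.32
-45.0 -28.2 0 0 0 0.4
-52.4 -35.8 0 0 0 0.48
-59.2 -44.1 0 0 0 0.56
-65.3 -52.8 0 0 0 0.64
-70.8 -62.0 0 0 0 0.72
-75.4 -71.6 0 0 0 0.8
```

Call:
{"api": "jog_arm", "payload": {
  "rows": [-10,-4,0,0,0,0.08,-19,-9,0,0,0,0.16,-28,-15,0,0,0,0.24,-37,-21,0,0,0,0.32,-45,-28,0,0,0,0.4,-52,-36,0,0,0,0.48,-59,-44,0,0,0,0.56,-65,-53,0,0,0,0.64,-71,-62,0,0,0,0.72,-75,-72,0,0,0,0.8]
}}

```text
clock: 5.15
position: [481.3, 82.2, 148.1]
ee_rot: [0.895, -0.446, 0.001, -0.0]
contact_force: [2.3, -1.1, 1.0]
gripper_width: 8.2
grasp_force: 58.9
```

Call:
{"api": "jog_arm", "payload": {
  "rows": [-10,-4,0,0,0,0.08,-19,-9,0,0,0,0.16,-28,-15,0,0,0,0.24,-37,-21,0,0,0,0.32,-45,-28,0,0,0,0.4,-52,-36,0,0,0,0.48,-59,-44,0,0,0,0.56,-65,-53,0,0,0,0.64,-71,-62,0,0,0,0.72,-71,-62,0,0,0,0.72]
}}

```text
clock: 6.15
position: [488.8, 176.7, 148.1]
ee_rot: [-0.682, 0.732, -0.001, 0.001]
contact_force: [4.4, -1.5, -0.5]
gripper_width: 8.0
grasp_force: 59.0
```

Call:
{"api": "jog_arm", "payload": {
  "rows": [0,0,0,0,0,0,0,0,0,0,0,0,0,0,0,0,0,0,0,0,0,0,0,0,0,0,0,0,0,0,0,0,-20,0,0,0,0,0,-50,0,0,0,0,0,-90,0,0,0,0,0,-130,0,0,0,0,0,-150,0,0,0],
  "finger_gap": 85
}}

```text
clock: 7.15
position: [488.4, 176.5, 302.0]
ee_rot: [-0.682, 0.732, -0.001, 0.003]
contact_force: [0.0, 0.1, -0.1]
gripper_width: 85.3
grasp_force: 0.0
```

Run:
```python
from h import *
t=arm.get_image("top");s=arm.get_image("side")
cv2.imwrite("pics/t6.png",t);cv2.imwrite("pics/s6.png",s)
o=np.zeros((600,800,3),np.uint8)
o[:250]=cv2.resize(t[150:234,200:467],(800,250),interpolation=cv2.INTER_CUBIC);o[250:,:700]=cv2.resize(s[140:240,110:310],(700,350),interpolation=cv2.INTER_CUBIC);cv2.imwrite("pics/z6.png",o)
```

```text
(no output)
```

View pics/z6.png

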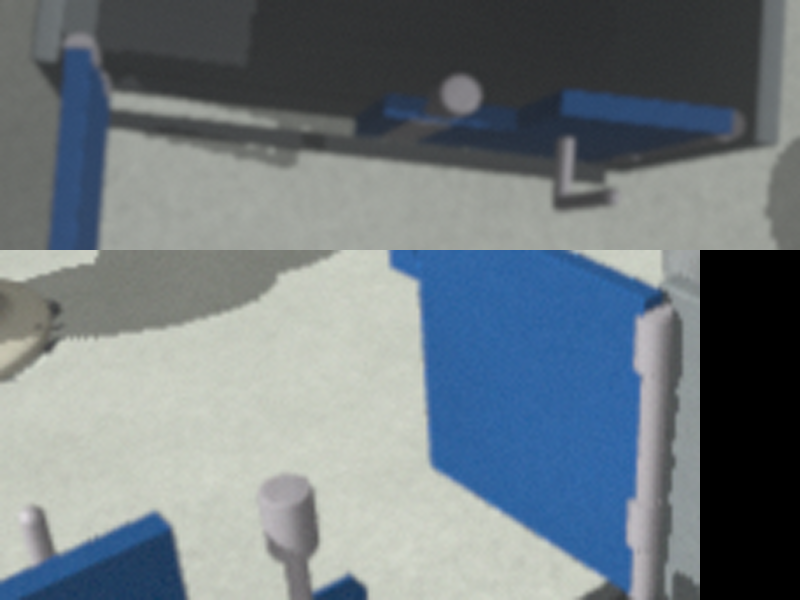

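The active door stands square. The knob's top disc is at crop (461,94) in the top view and (287,489) in the side view. I'll triangulate it.

Run:
```python
from h import *
a=(110+287.5/3.5-.5,140+239.5/3.5-.5);b=(200+461.5/2.996-.5,150+94.5/2.976-.5)
print(cross(a,b),onz("side",a,188),onz("top",b,188))
# door opening angle from its upper-left/right edges in the top crop
P=onz("top",(200+65/2.996,150+60/2.976),200);Q=onz("top",(200+52/2.996,150+245/2.976),200);print(P,Q)
delta([585,-90,300],-97);print(arm.read_state()["joints"].round(2))
```

```text
(array([581.5, -87.1, 188.2]), np.float64(3.1)) [582.5 -85.9 188. ] [580.6 -88.3 188. ]
[599.9 125.5 200. ] [501.1 132.7 200. ]
p [488.7 176.8 301.7] delta [ 259.4 -114.9    1.3] [-9.000e-03 -1.000e-03 -1.519e+00]
[ 0.66  0.15 -0.1   0.   -1.32 -0.73]
```

```bash
python3 -c "
from h import *
delta([581.5,-87,300],173)"
```

```text
p [488.7 176.8 301.7] delta [ 256.6 -111.2    1.3] [-0.006  0.005  0.052]
```

Call:
{"api": "jog_arm", "payload": {
  "rows": [30,-13,0,0,0,0.05,65,-28,0,0,0,0.05,105,-46,0,0,0,0.05,145,-63,0,0,0,0.05,185,-80,0,0,0,0.05,220,-95,0,0,0,0.05,245,-106,0,0,0,0.05,257,-111,0,0,0,0.05,257,-111,0,0,0,0.05,257,-111,0,0,0,0.05],
  "finger_gap": 85
}}

```text
clock: 8.25
position: [579.4, -87.7, 297.0]
ee_rot: [-0.663, 0.749, 0.001, -0.0]
contact_force: [0.2, 0.4, 0.2]
gripper_width: 85.0
grasp_force: 0.0
```

```bash
python3 -c "
from h import *
delta([581.5,-87,146],173)"
```

```text
p [579.4 -87.7 297. ] delta [ -0.9  -2.3 151. ] [0.002 0.    0.001]
```

Call:
{"api": "jog_arm", "payload": {
  "rows": [-1,-2,40,0,0,0,-1,-2,80,0,0,0,-1,-2,110,0,0,0,-1,-2,130,0,0,0,-1,-2,145,0,0,0,-1,-2,151,0,0,0,-1,-2,151,0,0,0]
}}

```text
clock: 8.95
position: [581.4, -86.4, 146.3]
ee_rot: [-0.664, 0.748, 0.0, -0.001]
contact_force: [-0.1, -0.2, -0.1]
gripper_width: 84.7
grasp_force: 0.0
```

Call:
{"api": "jog_arm", "payload": {
  "rows": [0,0,0,0,0,0,0,0,0,0,0,0,0,0,0,0,0,0,0,0,0,0,0,0,0,0,0,0,0,0,0,0,0,0,0,0,0,0,0,0,0,0],
  "finger_gap": 0
}}

```text
clock: 9.65
position: [581.9, -87.4, 147.3]
ee_rot: [-0.663, 0.749, -0.0, 0.0]
contact_force: [-2.2, 0.6, 3.5]
gripper_width: 19.6
grasp_force: 58.5
```

```bash
python3 - <<'E'
from h import *
s=arm.get_image("side")
cv2.imwrite("pics/z7.png",cv2.resize(s[90:240,120:320],(800,600)))
E
```

```text
(no output)
```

View pics/z7.png

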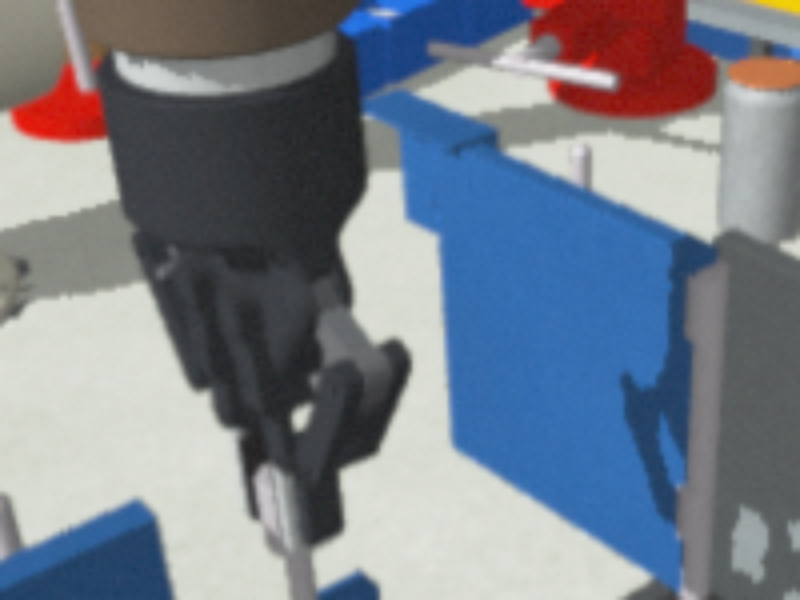

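The knob, at about (275,505), is held between the pads at a width of 19.6 mm, and the door is still open. Lifting now, slightly past full travel.

Call:
{"api": "jog_arm", "payload": {
  "rows": [0,0,-5,0,0,0,0,0,-10,0,0,0,0,0,-15,0,0,0,0,0,-20,0,0,0,0,0,-25,0,0,0,0,0,-30,0,0,0,0,0,-33,0,0,0,0,0,-34,0,0,0,0,0,-34,0,0,0,0,0,-34,0,0,0]
}}

```text
clock: 10.7
position: [581.7, -87.3, 181.1]
ee_rot: [-0.663, 0.749, 0.0, -0.0]
contact_force: [-1.3, 1.1, -1.9]
gripper_width: 20.0
grasp_force: 59.2
```

Call:
{"api": "jog_arm", "payload": {
  "rows": [0,0,0,0,0,0,0,0,0,0,0,0,0,0,0,0,0,0,0,0,0,0,0,0,0,0,0,0,0,0,0,0,-15,0,0,0,0,0,-40,0,0,0,0,0,-70,0,0,0,0,0,-95,0,0,0,0,0,-100,0,0,0],
  "finger_gap": 85
}}

```text
clock: 11.7
position: [583.6, -87.6, 284.7]
ee_rot: [-0.663, 0.748, -0.003, 0.003]
contact_force: [0.0, 0.1, 0.4]
gripper_width: 85.0
grasp_force: 0.0
```

Run:
```python
from h import *
s=arm.get_image("side");a=cv2.imread("pics/s6.png")
print(proj("side",[[581.5,-87,z] for z in(188,222)]))
d=cv2.absdiff(s,a).max(2)[150:240,165:220]
h=cv2.cvtColor(s,cv2.COLOR_BGR2GRAY);g=cv2.cvtColor(a,cv2.COLOR_BGR2GRAY)
for u in(192,):print("before",g[180:236:2,u].tolist(),"now",h[180:236:2,u].tolist())
```

```text
[[190.5 208. ]
 [187.5 187.5]]
before [205, 205, 201, 199, 200, 201, 203, 204, 204, 208, 205, 204, 172, 162, 164, 163, 166, 151, 152, 154, 155, 157, 154, 123, 116, 118, 122, 136] now [208, 207, 174, 158, 160, 160, 123, 119, 122, 121, 125, 127, 130, 131, 134, 123, 139, 145, 153, 160, 167, 159, 125, 119, 119, 120, 123, 142]
```

The knob's top edge moved from row 204 to 184, which is about 34 mm of lift. The gripper is clear of everything.

Call:
{"api": "jog_arm", "payload": {
  "rows": [0,0,-10,0,0,0,0,0,-20,0,0,0,0,0,-20,0,0,0,0,0,-20,0,0,0]
}}

```text
clock: 12.15
position: [581.9, -87.3, 300.5]
ee_rot: [-0.663, 0.749, 0.0, -0.0]
contact_force: [-0.6, 0.4, 0.1]
gripper_width: 85.3
grasp_force: 0.0
```

```bash
python3 -c "
from bench import arm
print(arm.job_done())"
```

```text
the job is handed in; nothing more can be done
None
```

I swung the active door open to about 1.5 rad, drew the passive door's bolt up about 34 mm and let go. I handed the job in at about 12 s with the gripper clear; no verdict came back.

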